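Load and start the stone polisher

ROBOT

A 6-joint arm with a two-finger parallel gripper is mounted at the origin on the work surface; the furniture and walls round the work are solid. World frame = base frame: x ahead of the robot, y to its left, z up, the work surface at z = 0. Lengths are in mm, angles in rad, forces in N, time in s.
With the tool pointing down it reaches from about 350 to 775 mm from the base axis. Payload 7.3 kg.
Tool frame: the origin (TCP) lies at the very end of the fingers, on their centre line; the grasp point (between the pads) lies behind it (bot.grip_point_offset is the z of the grasp point in the tool frame, in mm); z points along the fingers, y is the line along which they close (so a half turn about z gives the same grasp; the last joint's range is limited). The gripper opens to 92 mm and grips with 3 to 60 N. Pads are 19 mm wide; open, the fingers measure 130 mm over their backs; the gripper's body (75 mm by 190 mm) begins 47 mm behind the grasp point.
Start: joints at [1.063, 0.342, 1.524, -0, 1.275, -0.146], TCP at [185.817, 491.041, 187.041] pointing down, gripper open.
Joint ranges: [-2.53, 2.53], [-0.77, 2.02], [0.04, 2.7], [-1, 4.14], [0.28, 2.66], [-3.11, 3.11]. Speed limits (rad/s): [2.57, 2.57, 3.14, 3.14, 3.14, 3.14].

INTERFACE

Orientations are given as [roll, pitch, yaw] about the fixed x, y, z axes, in that order (R = Rz(yaw) Ry(pitch) Rx(roll)).
In Python, from plant import bot gives the robot as it stands. The module is installed in compiled form; this text tells all that it offers.
- The arm moves only by the shell command python3 -m crank 'ROWS'. ROWS is JSON, a list that holds one entry, the list of rows, each a list of 5 numbers: the opening, from 0 (shut) to 1 (fully open), then the shift along the tool's x, y, z in cm, then the turn about the tool's z in degrees. In form: [[[claw, x, y, z, turn], ...]]. A call has exactly 10 rows; each row is the pose to reach, as a shift and turn from the pose commanded when the call began, along the tool's axes at that moment; what a row does not reach only later rows make up. A row lasts 1/10 s, in which the tool goes at most 50 mm and 8.59 degrees, less where a joint would pass 70% of its speed; a pose out of reach is approached as far as the arm can. A call with a gripper value outside its range is refused whole. The fingers move at their own pace and stop on an object; the grip force is fixed at half the most. Time passes only in rows, so rows that repeat a pose let the fingers close, or fill a call up. It gives the time, the measured TCP pose, the force, the opening and the grip force at its end, in the units of the state.
- bot.get_obs(): the state, without advancing time (a new reading comes with each control period).
- bot.capture(name): name is "scene" or "top" or "wrist"; returns (picture, depth): 400x640x3 uint8, red, green, blue; 400x640 float32, mm along the optical axis (not along the pixel's ray), 0 where there is no reading.
- bot.calibration(name): a dict with "vertical_fov" (degrees; the focal length in pixels is half the picture's height over the tangent of half this angle, whatever the lens; pixels are square), "cx", "cy" (the principal point, pixels), "D" ([k1, k2, p1, p2, k3] as OpenCV has them; the pictures are not rectified), "rvec" (rotation vector, rad) and "tvec" (3), from world to camera coordinates, as OpenCV has them; the wrist camera has in their place "tool_from_camera" (4x4, takes a point from camera to tool coordinates, whose origin is the TCP and whose axes are the flange's). Camera axes: x right, y down, z forward; pixel columns grow to the right and rows downward; lengths in mm; the calibration is good to about 2 mm. A picture is of the moment at which its call begins: read the wrist's pose just before it. calibration takes no time and is no camera call.
- bot.close_job(): hands the job in; it is judged then, once.
The state is a dict: "time": time; "joint_positions": joint angles; "dq": joint speeds; "tau": joint torques, N m; "tool_pos": TCP position; "tcp_rot": TCP orientation; "contact_force": force on the tool from outside, world axes, zero at the start; "moment": the same for the moment, N m; "grip_width": finger opening in mm; "finger_force": force on a finger pad.
Only numpy, scipy, OpenCV 4.12 (cv2) and the standard library are available. Lean on these libraries where they do the work, as an engineer would, in place of code of your own. Each camera call takes 0.05 s, during which the arm holds its last target. There are 200 camera calls.

TASK

Polish the two scenery stones: lower the round one and the oval one gently into the deep tub of the polisher so that both lie on its floor side by side, with no dropping, pressing or knocking together. Then slide the lock cover all the way aside and press the start button under it fully down. Leave the bottle, carton and battery standing as they are.

Things in the scene. Friction and masses are not known exactly. Their poses are not given: they have to be found in the camera images.
- polisher: Open-tub stone polisher, fixed to the table, 234 x 188 mm on plan. Origin: centre of its underside on the table; z up; -x is its front with the grey control box (x -117 to -45 mm, y +-94 mm, top 88 mm above the table), +x is the black tub behind it (x -45 to +117 mm, y +-94 mm, rim 84 mm above the table).
- tub_floor (a point): Centre of the tub's inner floor, 20 mm above the table, axes as the polisher's. Inside, the tub is 150 mm in x, 176 mm in y and 64 mm deep, with hard upright 6 mm walls; both stones fit side by side along y. The floor is a plate on soft springs (1.2 N per mm): it sinks 2 mm under each stone, to a hard stop at 7 mm; this point keeps its unloaded height.
- round_stone: Grey river stone, round from above, 60 mm in diameter and 50 mm high, about 0.22 kg. Origin: centre of its slightly flattened underside; z up. It is widest 23.5 mm above the origin. Smooth: it may sink 1 to 3 mm in the grip when lifted.
- round_stone_center (a point): Middle of the round stone, 23.5 mm above its underside.
- oval_stone: Grey river stone, oval, 84 mm long (its x), 52 mm wide (its y), 45 mm high, about 0.24 kg. Origin: centre of its slightly flattened underside; z up. It is widest 21 mm above the origin. Smooth: it may sink 1 to 3 mm in the grip when lifted.
- oval_stone_center (a point): Middle of the oval stone, 21 mm above its underside.
- lock_cover (a joint): Travel of the black sliding lock cover over the start button, 0 = shut, 0.060 m = fully aside. It slides along the polisher's +y, with 1.5 N of friction, and stays where it is left. The cover is a flat plate 56 (x) x 60 (y) x 4 mm, its upper face 93 mm above the table, between two guide lips 58 mm apart that rise 3 mm above it.
- lock_rib (a point): Middle of the upright grip rib on the cover: 36 mm along the polisher's x, 9 mm thick along y, 20 mm high; the point is 103 mm above the table, the rib's top 113 mm. With the cover shut it is at x -81, y -18 mm of the polisher. It moves with the cover.
- start_button (a joint): Travel of the start button, 0 = up, 0.006 m = fully down (needs 5 N); it springs back when released.
- start_button_top (a point): Centre of the flat round top of the start button (32 mm in diameter), 86 mm above the table when up, at x -81, y -40 mm of the polisher, in a well 56 x 56 mm wide whose edge is 88 mm above the table. The shut cover hides it.
- glue_bottle: Bystander: grey squeeze bottle, 63 mm in diameter, 216 mm high; origin at the centre of its underside.
- blue_carton: Bystander: narrow upright carton, 29 (x) x 62 (y) x 118 mm; origin at the centre of its underside.
- drill_battery: Bystander: black drill battery, 60 (x) x 88 (y) x 50 mm; origin at the centre of its underside.
- dowel_0: Fixed wooden rod, 6 mm thick, standing in the table and leaning a little, an obstacle: its middle stands 150 mm above its foot; foot at about x 0.57, y -0.085, tip at about x 0.61, y -0.097, 300 mm above the table. It never changes place. A second such rod, 320 mm high, stands behind the polisher: foot at about x 0.776, y -0.354, tip at about x 0.72, y -0.364.
Not all that is in view belongs to the job. Leave any brown look-alike of the round_stone alone.

How it is judged (in metres and radians):
On the way, in this order (a step that is already met when the one before it is completed fails the run):
1. both stones lie released and at rest on the floor of the tub (z of round_stone_center in the frame of tub_floor between 0.012 and 0.036 m and x of round_stone_center in the frame of tub_floor between -0.076 and 0.076 m and y of round_stone_center in the frame of tub_floor between -0.089 and 0.089 m and z of oval_stone_center in the frame of tub_floor between 0.012 and 0.036 m and x of oval_stone_center in the frame of tub_floor between -0.076 and 0.076 m and y of oval_stone_center in the frame of tub_floor between -0.089 and 0.089 m and linear speed of each of round_stone, oval_stone below 0.03 m/s and contact force between the fingers and round_stone below 0.05 N and contact force between the fingers and oval_stone below 0.05 N), for 0.2 s.
2. the lock cover is slid aside (value of joint lock_cover above 0.05 m), for 0.2 s.
3. the start button is pressed down (value of joint start_button above 0.0045 m), for 0.05 s.
At the end, for the whole second after the job is handed in: Both stones lie released and at rest on the tub floor (middle of each less than 36 mm above it: not stacked or leaning); the lock cover is at least 50 of its 60 mm aside; the start button was pressed at least 4.5 of 6 mm and is up again; the bystanders stand where they stood (all of step 1 and value of joint lock_cover above 0.05 m and value of joint start_button below 0.002 m); the robot touches nothing.
It fails at once if a stone falls or is plunged into the tub (faster than 0.5 m/s inside it, a drop of about 13 mm) ((z of round_stone_center in the frame of tub_floor below 0.08 m and x of round_stone_center in the frame of tub_floor between -0.076 and 0.076 m and y of round_stone_center in the frame of tub_floor between -0.089 and 0.089 m and linear speed of round_stone above 0.5 m/s) or (z of oval_stone_center in the frame of tub_floor below 0.08 m and x of oval_stone_center in the frame of tub_floor between -0.076 and 0.076 m and y of oval_stone_center in the frame of tub_floor between -0.089 and 0.089 m and linear speed of oval_stone above 0.5 m/s)).
It fails at once if a stone meets the polisher harder than 18 N (pressed in or knocked) (contact force between any of round_stone, oval_stone and polisher above 18 N).
It fails at once if the stones strike each other harder than 15 N (contact force between round_stone and oval_stone above 15 N).
It fails at once if a bystander is moved more than 25 mm or tipped more than 0.3 rad (distance of any of glue_bottle, blue_carton, drill_battery from where it was at the start of the episode above 0.025 m or angle between any of glue_bottle, blue_carton, drill_battery's own z axis and vertical above 0.3 rad).
It also fails if it takes over 72 s, if anything falls off the work surface, if the arm or the gripper's body presses on something with over 40 N, if the wrist force passes 120 N, or if a joint passes its speed limit or range.

## Working session

There is one attempt and no reset: what is moved stays moved. The work goes in short steps, Python scripts to look and compute and a shell command to move; the robot and the scene stay as the last step left them, time stands still between calls to the robot, and variables do not carry over. Pictures are saved under pics/ and viewed, at most 10 in all, crops included, and the job is handed in when it is done.

```bash
mkdir -p pics; cat > h.py <<'E'
import numpy as np,cv2,sys
from plant import bot
from scipy.spatial.transform import Rotation as R
def cal(n):
    c=bot.calibration(n);f=200/np.tan(np.radians(c["vertical_fov"])/2)
    K=np.array([[f,0,c["cx"]],[0,f,c["cy"]],[0,0,1.]]);return c,K,np.array(c["D"],float)
def tool(o=None):
    o=o or bot.get_obs();T=np.eye(4);T[:3,:3]=R.from_euler('xyz',o["tcp_rot"]).as_matrix();T[:3,3]=o["tool_pos"];return T
def pose(n,T=None): # world_from_camera
    c=cal(n)[0]
    if n=="wrist": return (tool() if T is None else T)@np.array(c["tool_from_camera"])
    M=np.eye(4);M[:3,:3]=cv2.Rodrigues(np.array(c["rvec"],float))[0];M[:3,3]=np.ravel(c["tvec"]);return np.linalg.inv(M)
def rays(n,px,W):
    c,K,D=cal(n);u=cv2.undistortPoints(np.array(px,float).reshape(-1,1,2),K,D).reshape(-1,2)
    return W[:3,3],np.c_[u,np.ones(len(u))]@W[:3,:3].T
def onplane(n,px,z,W):
    o,d=rays(n,px,W);return o+d*((z-o[2])/d[:,2])[:,None]
def cloud(n,dep,W):
    v,u=np.mgrid[0:400,0:640];o,d=rays(n,np.c_[u.ravel(),v.ravel()],W)
    return (o+d*dep.reshape(-1,1)).reshape(400,640,3)
def snap(n,name):
    W=pose(n);p,d=bot.capture(n);cv2.imwrite(f"pics/{name}.png",p[:,:,::-1]);np.savez(f"pics/{name}.npz",p=p,d=d,W=W);return p,d,W
E
python3 - <<'E'
from h import *
a=snap("scene","s0");b=snap("top","t0");c=snap("wrist","w0")
print(bot.get_obs(),bot.grip_point_offset)
for n in("scene","top"):print(n,pose(n)[:3,3].round())
print(bot.calibration("wrist"))
E
```

```text
{'time': 0.15, 'joint_positions': array([ 1.06296754e+00,  3.42595906e-01,  1.52475915e+00,  8.74882585e-06,
        1.27535540e+00, -1.46023999e-01]), 'dq': array([ 0.00150603, -0.00276021, -0.00250391,  0.00029771, -0.00086271,
        0.00214789]), 'tau': array([ 1.67292703e-03, -4.31469297e+01, -2.44354230e+01,  7.17626768e-02,
        5.38774172e-02, -1.12024034e-04]), 'tool_pos': array([185.66276524, 490.73575061, 186.50079091]), 'tcp_rot': array([-3.14048797e+00, -1.70924073e-04,  2.77978522e+00]), 'contact_force': array([-0.51603818,  0.05284694, -0.37581863]), 'moment': array([-0.00555402,  0.01957725,  0.02371486]), 'finger_force': 0.0, 'grip_width': 92.05806417254244} -18.8
scene [  59. -693.  608.]
top [ 459.  -77. 1088.]
{'vertical_fov': 65.92085886214984, 'cx': 311.80268410631794, 'cy': 199.34797206046446, 'D': array([-0.03671367,  0.        ,  0.        ,  0.        ,  0.        ]), 'tool_from_camera': array([[-4.01728921e-05, -9.57983239e-01, -2.86824183e-01,
         7.83798651e+01],
       [ 9.99999686e-01,  1.88656033e-04, -7.70165870e-04,
        -7.25113870e-01],
       [ 7.91917107e-04, -2.86824124e-01,  9.57982930e-01,
        -1.98177181e+02],
       [ 0.00000000e+00,  0.00000000e+00,  0.00000000e+00,
         1.00000000e+00]])}
```

View pics/t0.png

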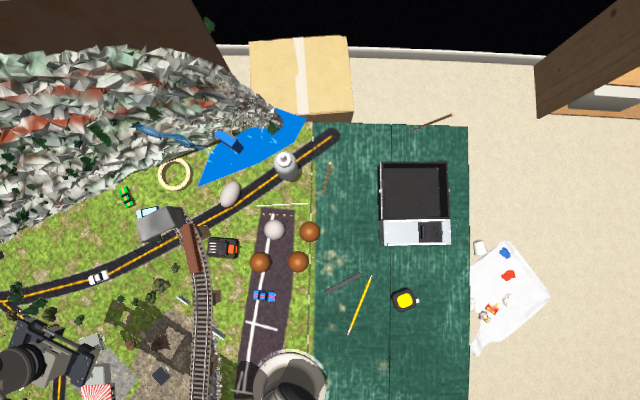

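View pics/s0.png

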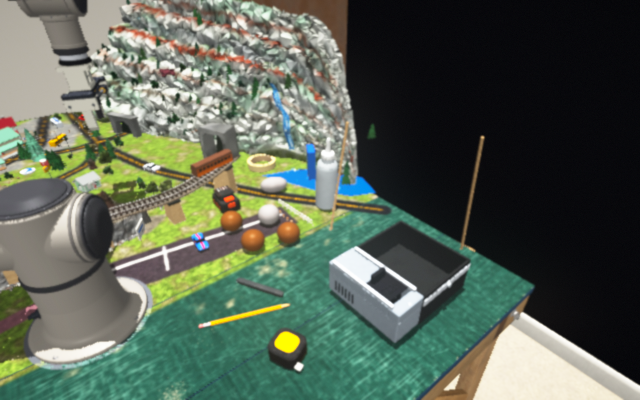

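Top view: the grey round stone is at (274,230). The brown look-alikes are at (310,231), (260,262) and (298,262). The grey oval is at (230,194), the bottle at (286,165), the carton near (228,140), the battery at (223,247) and the polisher at (415,205). The scene view agrees: round stone (269,213), oval (273,185). I pick the grey ones, not the brown, and confirm that in a crop.

```bash
python3 - <<'E'
from h import *
z=np.load("pics/t0.npz");p,d,W=z["p"],z["d"],z["W"]
cv2.imwrite("pics/c0.png",cv2.resize(p[110:280,190:460,::-1],None,fx=2.9,fy=2.9,interpolation=cv2.INTER_CUBIC))
C=cloud("top",d,W)
zs=np.load("pics/s0.npz");Cs=cloud("scene",zs["d"],zs["W"])
# stones by height above local surface in top cloud
for nm,(u,v),r in(("round",(274,230),22),("oval",(230,194),24)):
    sub=C[v-r:v+r,u-r:u+r];rgb=p[v-r:v+r,u-r:u+r].astype(int)
    h=sub[:,:,2];base=np.median(h[h<15]);g=(rgb.max(2)-rgb.min(2)<22)&(rgb.min(2)>70)&(h>base+8)
    n,l,st,ce=cv2.connectedComponentsWithStats(g.astype(np.uint8));k=1+st[1:,4].argmax();m=l==k
    c=max(cv2.findContours(m.astype(np.uint8),0,2)[0],key=cv2.contourArea)
    e=cv2.fitEllipse(c);q=sub[m]
    print(nm,"base",base,"top",np.percentile(q[:,2],[50,98]),"ell",e,"n",m.sum(),"xyzmean",q.mean(0))
    for hh in(0,22):
        w=onplane("top",cv2.boxPoints(e)+[u-r,v-r],base+hh,W);w0=onplane("top",[np.array(e[0])+[u-r,v-r]],base+hh,W)[0]
        print(hh,w0.round(1),np.linalg.norm(w[1]-w[0]),np.linalg.norm(w[2]-w[1]),"dir",np.degrees(np.arctan2(*(w[1]-w[0])[[1,0]])),np.degrees(np.arctan2(*(w[2]-w[1])[[1,0]])))
    # scene check
    xy=C[v,u,:2];mm=(np.hypot(Cs[...,0]-xy[0],Cs[...,1]-xy[1])<50)&(Cs[...,2]>12)&(Cs[...,2]<70)&(zs["d"]>0)
    a=zs["p"].astype(int);mm&=(a.max(2)-a.min(2)<22)&(a.min(2)>70);Q=Cs[mm];print(" scene",Q.mean(0),np.percentile(Q,[2,98],axis=0).round())
# polisher: rim corners
for C_,nm,I in((C,"top",p),(Cs,"scene",zs["p"])):
    m=(C_[...,2]>76)&(C_[...,2]<120)&(C_[...,0]>350)&(C_[...,0]<720)&(C_[...,1]<-130)&(C_[...,1]>-420)
    q=C_[m].astype(np.float32);rc=cv2.minAreaRect(q[:,:2]);print("pol",nm,rc,cv2.boxPoints(rc).round(),np.percentile(q[:,2],[5,50,95]))
for (u,v) in[(410,185),(410,195),(395,235),(431,232),(400,280),(286,165),(286,150),(228,140),(223,247),(265,262),(283,205),(300,245),(250,215)]:print((u,v),C[v,u].round(),p[v,u])
E
```

```text
round base 0.45771249642780276 top [42.80144611 52.13653648] ell ((21.73651885986328, 21.13783836364746), (18.884632110595703, 20.05113983154297), 7.830010414123535) n 321 xyzmean [463.86927729  52.11615667  45.05826727]
0 [463.9  57.8   0.5] 59.35447331641646 56.349737351486446 dir -5.903818036943848 -96.46419205382989
22 [463.8  55.1  22.5] 58.153704646957145 55.20975589156819 dir -5.903818036943905 -96.4641920538299
 scene [451.76603048  40.8919005   34.39976698] [[430.  26.  14.]
 [478.  63.  49.]]
oval base 0.667754541394288 top [38.99879252 46.97630305] ell ((23.510122299194336, 23.68866729736328), (16.204360961914062, 27.68362045288086), 28.672958374023438) n 378 xyzmean [562.40479642 183.7884098   43.6398822 ]
0 [566.7 194.5   0.7] 82.95125021965939 49.656029947456446 dir -26.336919155148806 -117.18301179999206
22 [564.5 189.   22.7] 81.27278355944632 48.6512712424986 dir -26.336919155148735 -117.18301179999209
 scene [553.08639996 177.04392496  30.0658497 ] [[523. 162.  13.]
 [589. 200.  44.]]Traceback (most recent call last):
  File "<stdin>", line 23, in <module>
cv2.error: OpenCV(4.12.0) /io/opencv/modules/imgproc/src/convhull.cpp:143: error: (-215:Assertion failed) total >= 0 && (depth == CV_32F || depth == CV_32S) in function 'convexHull'
```

View pics/c0.png

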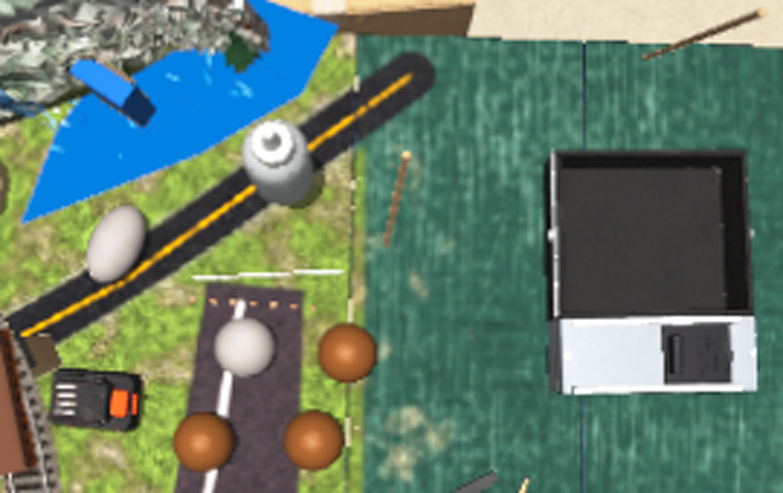

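The crop confirms it: the round light-grey stone is at crop (244,347) and the oval at (117,243). The other round ones are brown. Next I measure the polisher and the surroundings.

```bash
python3 - <<'E'
from h import *
z=np.load("pics/t0.npz");p,d,W=z["p"],z["d"],z["W"];C=cloud("top",d,W)
zs=np.load("pics/s0.npz");Cs=cloud("scene",zs["d"],zs["W"])
for C_,nm in((C,"top"),(Cs,"scene")):
  for lo,hi in((76,120),(96,120)):
    m=(C_[...,2]>lo)&(C_[...,2]<hi)&(C_[...,0]>350)&(C_[...,0]<640)&(C_[...,1]<-130)&(C_[...,1]>-420)
    q=C_[m].astype(np.float32);rc=cv2.minAreaRect(np.ascontiguousarray(q[:,:2]));print("pol",nm,lo,len(q),np.round(rc[0]+rc[1]+(rc[2],),1),cv2.boxPoints(rc).round().tolist(),np.percentile(q[:,2],[5,50,95]).round(1))
# control box: white px
hsv=cv2.cvtColor(p,cv2.COLOR_RGB2HSV);m=((hsv[...,2]>170)&(hsv[...,1]<50)).astype(np.uint8);m[:, :370]=0;m[:,460:]=0;m[:210]=0;m[252:]=0
m=cv2.morphologyEx(m,cv2.MORPH_CLOSE,np.ones((25,25)));c=max(cv2.findContours(m,0,2)[0],key=cv2.contourArea);rc=cv2.minAreaRect(c)
b=cv2.boxPoints(rc);print("box px",b.round(1).tolist(),onplane("top",b,88,W).round(1).tolist())
for (u,v) in[(410,185),(410,195),(395,235),(424,232),(431,232),(440,232),(400,280),(286,165),(286,158),(228,140),(240,145),(223,247),(310,231),(260,262),(298,262),(283,205),(300,204),(300,245),(250,215),(323,190),(329,165)]:print((u,v),C[v,u].round(),p[v,u])
E
```

```text
pol top 76 1878 [ 535.  -333.   214.7  171.3    1.9] [[425.0, -251.0], [430.0, -422.0], [645.0, -415.0], [640.0, -244.0]] [82.7 89.4 98.5]
pol top 96 237 [ 464.7 -340.8   70.1  157.1    2.3] [[426.0, -264.0], [433.0, -421.0], [503.0, -418.0], [496.0, -261.0]] [ 96.2  97.7 114.2]
pol scene 76 2700 [ 533.1 -333.5  219.5  169.2    2.2] [[420.0, -253.0], [427.0, -422.0], [646.0, -414.0], [639.0, -245.0]] [79.5 88.9 97.3]
pol scene 96 202 [ 460.6 -344.2   70.1  148.1    3.2] [[421.0, -272.0], [430.0, -420.0], [500.0, -416.0], [491.0, -268.0]] [ 96.1 103.3 112.5]
box px [[382.8999938964844, 219.5], [449.79998779296875, 218.0], [450.3999938964844, 244.0], [383.5, 245.5]] [[496.2, -251.0, 88.0], [504.1, -437.7, 88.0], [432.7, -438.9, 88.0], [425.5, -253.3, 88.0]]
(410, 185) [ 603. -343.   19.] [61 60 58]
(410, 195) [ 572. -342.   24.] [62 59 58]
(395, 235) [ 455. -284.   90.] [232 238 243]
(424, 232) [ 464. -358.  114.] [60 60 63]
(431, 232) [ 465. -383.   94.] [60 57 60]
(440, 232) [ 465. -412.   81.] [61 63 64]
(400, 280) [ 322. -319.   -1.] [ 57 104  89]
(286, 165) [626.  11. 172.] [210 206 199]
(286, 158) [642.  11. 182.] [144 141 137]
(228, 140) [706. 181. 100.] [ 43 152 250]
(240, 145) [705. 159.  49.] [17 46 83]
(223, 247) [410. 194.  50.] [67 64 65]
(310, 231) [461. -51.  52.] [225 153  98]
(260, 262) [370.  88.  49.] [219 144  91]
(298, 262) [373. -20.  50.] [228 158 101]
(283, 205) [536.  32.   1.] [177 189 145]
(300, 204) [541. -18.  -1.] [205 218 174]
(300, 245) [419. -22.   7.] [152 182  76]
(250, 215) [504. 130.   0.] [139 137  79]
(323, 190) [577. -85.  61.] [134 114  84]
(329, 165) [606. -95. 292.] [134 108  77]
```

```bash
cat >> h.py <<'E'
def go(x,y,z,yaw,o=None):
    T=tool(o);yw=np.degrees((o or bot.get_obs())["tcp_rot"][2])
    s=T[:3,:3].T@(np.array([x,y,z])-T[:3,3])/10
    t=-((yaw-yw+180)%360-180)
    print("shift cm",s.round(2),"turn",round(t,1),"| from",T[:3,3].round(1),round(yw,1))
E
python3 - <<'E'
from h import *
z=np.load("pics/t0.npz");C=cloud("top",z["d"],z["W"]).reshape(-1,3)
a,b=np.array([186,491.]),np.array([463,55.])
for t in np.linspace(0,1,9):
    q=a+(b-a)*t;m=np.hypot(C[:,0]-q[0],C[:,1]-q[1])<110;print(q.round(),C[m,2].max().round() if m.any() else None)
for q in((564,189),(620,270),(520,110)):
    m=np.hypot(C[:,0]-q[0],C[:,1]-q[1])<60;print(q,C[m,2].max().round())
go(463,55,160,115)
E
```

```text
[186. 491.] 577.0
[221. 436.] 577.0
[255. 382.] 577.0
[290. 328.] 577.0
[324. 273.] 144.0
[359. 218.] 144.0
[394. 164.] 144.0
[428. 110.] 54.0
[463.  55.] 55.0
(564, 189) 49.0
(620, 270) 170.0
(520, 110) 44.0
shift cm [-41.36 -30.93   2.68] turn 44.3 | from [185.7 490.7 186.5] 159.3
```

```bash
python3 -m crank '[[[1,0,0,-4,0],[1,-2,-1.5,-7,4],[1,-4.5,-3.4,-8,8],[1,-7.5,-5.6,-8,12],[1,-11,-8.2,-8,17],[1,-14.5,-10.8,-8,22],[1,-18,-13.5,-8,27],[1,-21.5,-16.1,-8,32],[1,-25,-18.7,-8,37],[1,-28.5,-21.3,-8,44.3]]]'
python3 - <<'E'
from h import *
z=np.load("pics/t0.npz");C=cloud("top",z["d"],z["W"]).reshape(-1,3)
print("rows x 700..460, cols y 330..90 max height")
for x in range(700,440,-20):
    print(x,[int(C[(abs(C[:,0]-x)<10)&(abs(C[:,1]-y)<10),2].max(initial=-9)) for y in range(330,70,-20)])
go(463,55,150,115)
E
```

```text
time: 1.15
tool_pos: [377.4, 189.3, 267.0]
tcp_rot: [3.142, -0.0, 2.003]
contact_force: [0.3, 1.0, 0.0]
grip_width: 91.7
finger_force: 0.0
rows x 700..460, cols y 330..90 max height
700 [250, 276, 226, 226, 185, 108, 103, 106, 106, 121, 6, 7, 7]
680 [244, 229, 204, 179, 157, 5, 6, 7, 103, 6, 8, 6, 6]
660 [59, 6, 6, 5, 6, 6, 6, 6, 6, 6, 5, 4, 4]
640 [29, 27, 4, 7, 6, 8, 6, 6, 8, 5, 6, 4, 5]
620 [27, 29, 7, 7, 6, 5, 5, 6, 4, 5, 4, 3, 5]
600 [28, 28, 6, 7, 5, 5, 3, 41, 42, 5, 7, 5, 4]
580 [26, 6, 3, 5, 4, 4, 40, 48, 45, 5, 6, 5, 5]
560 [5, 3, 4, 4, 5, 5, 45, 48, 47, 4, 3, 5, 5]
540 [4, 4, 3, 5, 4, 4, 45, 45, 41, 4, 6, 21, 22]
520 [3, 196, 187, 5, 5, 5, 25, 35, 5, 4, 4, 8, 7]
500 [200, 200, 198, 99, 4, 3, 4, 5, 5, 7, 5, 5, 4]
480 [201, 201, 196, 141, 5, 3, 6, 4, 5, 5, 4, 4, 27]
460 [200, 198, 198, 172, 138, 7, 3, 5, 5, 5, 6, 4, 28]
shift cm [-15.78   2.15  11.7 ] turn -0.3 | from [377.4 189.3 267. ] 114.7
```

```bash
python3 -m crank '[[[1,-3,0.4,1,0],[1,-6,0.8,3,0],[1,-9,1.2,5,0],[1,-12,1.6,7,0],[1,-14,1.9,9,0],[1,-15.8,2.1,10.5,0],[1,-15.8,2.1,11.7,0],[1,-15.8,2.1,11.7,0],[1,-15.8,2.1,11.7,0],[1,-15.8,2.1,11.7,0]]]'
cat > st.py <<'E'
from h import *
def stone(n,name,zmid,near):
    p,d,W=snap(n,name);C=cloud(n,d,W);r=p.astype(int)
    m=(r.max(2)-r.min(2)<28)&(r.min(2)>70)&(C[...,2]>9)&(C[...,2]<70)&(np.hypot(C[...,0]-near[0],C[...,1]-near[1])<65)
    m=cv2.morphologyEx(m.astype(np.uint8),cv2.MORPH_OPEN,np.ones((3,3)))
    c=max(cv2.findContours(m,0,2)[0],key=cv2.contourArea);c=cv2.convexHull(c)
    q=onplane(n,c.reshape(-1,2),zmid,W)[:,:2].astype(np.float32);e=cv2.fitEllipse(q)
    P=C[m>0];print(n,"px",cv2.fitEllipse(c)[0],"world ell c",np.round(e[0],1),"axes",np.round(e[1],1),"ang(minor dir)",round(e[2],1),"top z",np.percentile(P[:,2],97).round(1),"toppt",P[P[:,2]>np.percentile(P[:,2],90)].mean(0).round(1))
    v=[np.array(e[0]),W[:3,3]];return v
E
python3 - <<'E'
from st import *
stone("wrist","w1",23.5,(463,55))
E
```

```text
time: 2.15
tool_pos: [463.0, 56.9, 150.8]
tcp_rot: [3.14, 0.0, 2.007]
contact_force: [-0.2, 0.7, 1.1]
grip_width: 91.7
finger_force: 0.0
wrist px (309.92181396484375, 183.62022399902344) world ell c [461.4  52.8] axes [60.  61.4] ang(minor dir) 17.1 top z 50.7 toppt [461.   53.4  50.4]
```

View pics/w1.png

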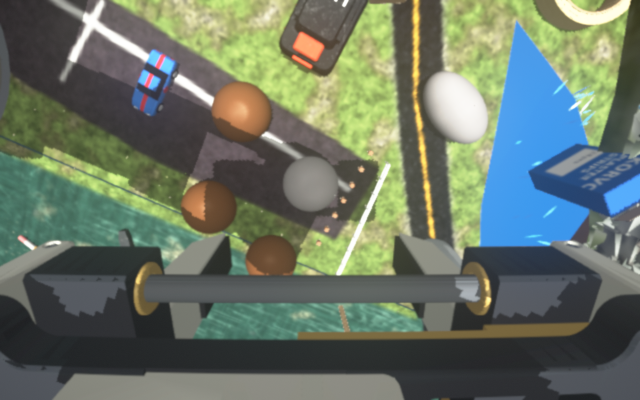

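Wrist view: the grey round stone sits at (310,184), clear of the browns at (242,112), (209,206) and (271,262). The oval is at (455,107). Measured diameter is 60 and top is 50.5, matching the text, so I descend.

```bash
python3 - <<'E'
from h import *
go(461.3,53.1,7,115)
E
```

```text
shift cm [-0.26 -0.34 14.38] turn 0.0 | from [463.1  56.9 150.8] 115.0
```

```bash
python3 -m crank '[[[1,-0.1,-0.2,2,0],[1,-0.26,-0.34,5,0],[1,-0.26,-0.34,8,0],[1,-0.26,-0.34,10.5,0],[1,-0.26,-0.34,12.5,0],[1,-0.26,-0.34,13.8,0],[1,-0.26,-0.34,14.4,0],[1,-0.26,-0.34,14.4,0],[0,-0.26,-0.34,14.4,0],[0,-0.26,-0.34,14.4,0]]]'
python3 -m crank '[[[0,0,0,0,0],[0,0,0,0,0],[0,0,0,0,0],[0,0,0,0,0],[0,0,0,0,0],[0,0,0,-0.3,0],[0,0,0,-0.8,0],[0,0,0,-1.5,0],[0,0,0,-2.5,0],[0,0,0,-3.5,0]]]'
```

```text
time: 3.2
tool_pos: [461.4, 52.8, 6.9]
tcp_rot: [3.14, 0.001, 2.007]
contact_force: [-0.1, 0.1, -0.5]
grip_width: 80.5
finger_force: 0.0
time: 4.2
tool_pos: [460.9, 52.8, 42.1]
tcp_rot: [3.141, 0.0, 2.007]
contact_force: [-1.0, 0.0, -0.2]
grip_width: 2.0
finger_force: 0.0
```

```bash
python3 -m crank '[[[0.5,0,0,-3,0],[1,0,0,-6,0],[1,0,0,-9,0],[1,0,0,-11,0],[1,0,0,-11,0],[1,0,0,-11,0],[1,0,0,-11,0],[1,0,0,-11,0],[1,0,0,-11,0],[1,0,0,-11,0]]]'
python3 - <<'E'
from st import *
stone("wrist","w2",23.5,(463,55))
snap("top","t2")
E
```

```text
time: 5.2
tool_pos: [460.5, 52.8, 150.5]
tcp_rot: [-3.141, -0.001, 2.007]
contact_force: [-0.3, 0.3, -0.0]
grip_width: 77.2
finger_force: 0.0
wrist px (313.9552001953125, 181.3748016357422) world ell c [461.5  52.9] axes [60.  61.3] ang(minor dir) 25.7 top z 50.7 toppt [460.9  53.7  50.4]
```

View pics/w2.png

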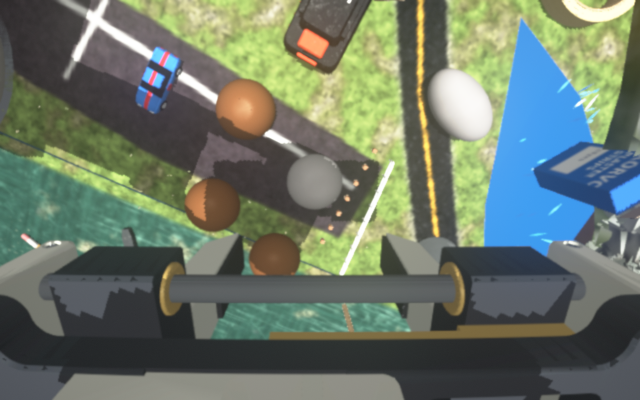

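The stone is unmoved at (314,181), and the fingers closed without meeting it. I check where the fingertips really are, using the wrist depth.

```bash
python3 - <<'E'
from h import *
for nm in("w1","w2"):
    z=np.load(f"pics/{nm}.npz");p,d=z["p"],z["d"];T=np.array(bot.calibration("wrist")["tool_from_camera"])
    C=cloud("wrist",d,T)
    for v in(232,238,244,250,260,280,300):
        print(nm,v,[(u,C[v,u].round().astype(int).tolist(),int(d[v,u])) for u in(200,215,225,312,395,405,420)])
o=bot.get_obs();print(o["tool_pos"],o["tcp_rot"],o["joint_positions"].round(3),o["grip_width"])
c=cal("top")
for n in("t0","t2"):
    z=np.load(f"pics/{n}.npz")
z=np.load("pics/t2.npz");C=cloud("top",z["d"],z["W"]);q=C[(np.hypot(C[...,0]-460,C[...,1]-53)<120)&(C[...,2]>80)]
print(np.percentile(q,[0,50,100],axis=0).round())
z=np.load("pics/s0.npz")
E
```

```text
w1 232 [(200, [-52, -122, 110], 332), (215, [-52, -106, 111], 333), (225, [-69, -108, 152], 377), (312, [-69, -1, 151], 376), (395, [-69, 100, 151], 376), (405, [-69, 113, 150], 375), (420, [-69, 131, 150], 375)]
w1 238 [(200, [-77, -139, 151], 378), (215, [11, -53, -47], 163), (225, [10, -48, -44], 167), (312, [-76, -1, 150], 378), (395, [9, 45, -42], 169), (405, [11, 49, -47], 164), (420, [-77, 133, 152], 379)]
w1 244 [(200, [10, -59, -53], 159), (215, [11, -51, -54], 157), (225, [9, -47, -50], 161), (312, [-84, -1, 149], 378), (395, [6, 45, -43], 169), (405, [10, 47, -53], 158), (420, [11, 54, -55], 156)]
w1 250 [(200, [10, -56, -61], 150), (215, [10, -49, -59], 152), (225, [6, -47, -51], 161), (312, [-93, -1, 151], 383), (395, [2, 45, -44], 169), (405, [9, 46, -58], 154), (420, [11, 52, -62], 149)]
w1 260 [(200, [11, -52, -73], 139), (215, [9, -47, -68], 144), (225, [1, -47, -53], 161), (312, [-107, -1, 152], 388), (395, [-3, 45, -45], 169), (405, [6, 45, -62], 151), (420, [12, 48, -73], 138)]
w1 280 [(200, [30, -33, -121], 87), (215, [31, -28, -122], 85), (225, [30, -26, -121], 
[... 1248 characters left out ...]
 148], 384), (395, [9, 38, -69], 143), (405, [10, 42, -71], 141), (420, [12, 48, -73], 138)]
w2 280 [(200, [31, -33, -122], 86), (215, [30, -29, -120], 88), (225, [31, -26, -121], 87), (312, [30, -1, -120], 88), (395, [30, 23, -121], 87), (405, [31, 25, -121], 87), (420, [31, 30, -121], 87)]
w2 300 [(200, [26, -33, -124], 86), (215, [25, -29, -123], 87), (225, [25, -26, -123], 86), (312, [25, -1, -123], 86), (395, [25, 23, -123], 86), (405, [25, 26, -123], 87), (420, [25, 30, -123], 87)]
[460.62200367  52.80659908 150.73271613] [-3.14111669e+00 -3.54622276e-04  2.00662870e+00] [-0.051  0.266  1.741  0.     1.135 -0.487] 85.50145198858561
[[340. -18. 262.]
 [442.  52. 547.]
 [561. 123. 618.]]
```

```bash
python3 - <<'E'
from h import *
p,d,W=snap("scene","s3");C=cloud("scene",d,W);o=bot.get_obs();print(o["tool_pos"])
m=(np.hypot(C[...,0]-461,C[...,1]-53)<90)&(C[...,2]>62)&(C[...,2]<420)&(d>0)
q=C[m];
for a in range(70,420,20):
    s=q[(q[:,2]>a)&(q[:,2]<a+20)]
    if len(s):print(a,len(s),s.min(0).round(),s.max(0).round())
ys,xs=np.where(m);print(xs.min(),xs.max(),ys.min(),ys.max())
y0,x0=max(ys.min()-30,0),max(xs.min()-40,0)
cv2.imwrite("pics/c3.png",cv2.resize(p[y0:y0+170,x0:x0+230,::-1],None,fx=3.3,fy=3.3))
E
```

```text
[460.65969035  52.80276804 150.80560817]
170 2 [501.  65. 188.] [501.  70. 190.]
190 116 [400.  20. 190.] [516.  83. 210.]
210 165 [398.  17. 210.] [517.  82. 230.]
230 106 [398.  18. 230.] [518.  84. 250.]
250 218 [374. -13. 250.] [551.  85. 270.]
270 341 [373. -13. 270.] [550. 107. 290.]
290 618 [371. -13. 290.] [551. 109. 310.]
310 289 [403.  12. 310.] [483.  55. 330.]
330 267 [400.   2. 330.] [485.  70. 350.]
350 442 [399.   1. 350.] [493.  82. 370.]
370 259 [418.  13. 370.] [492.  73. 390.]
390 342 [418.  12. 390.] [494.  66. 410.]
410 170 [420.  15. 410.] [488.  66. 420.]
224 290 66 168
```

View pics/c3.png

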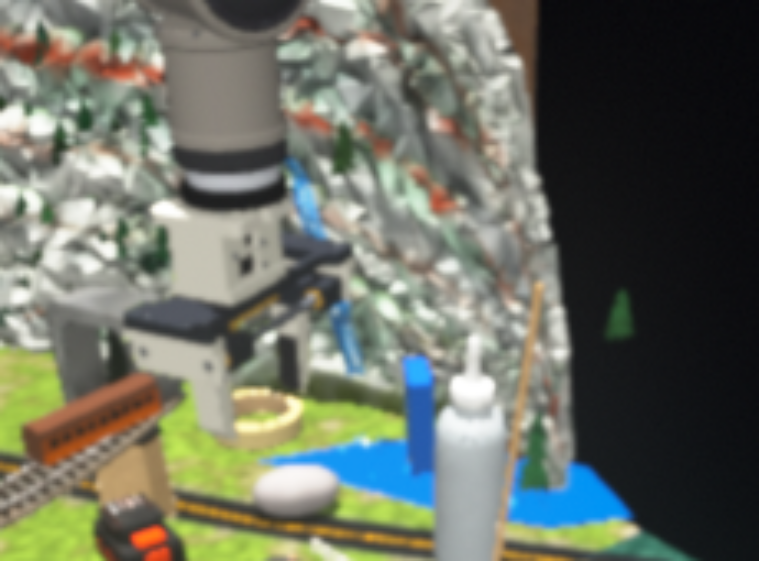

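The scene crop confirms it: the fingertips (crop ~(215,435)) are at z≈190 while the reported TCP is 150.8. The wrist depth gives the same, so the real tips are about 41 mm behind the reported TCP. From here on I aim 41 mm lower.

```bash
python3 -m crank '[[[1,0,0.1,3,0],[1,0,0.1,6,0],[1,0,0.1,9,0],[1,0,0.1,12,0],[1,0,0.1,14.5,0],[1,0,0.1,16.5,0],[1,0,0.1,17.5,0],[1,0,0.1,18,0],[1,0,0.1,18.3,0],[1,0,0.1,18.3,0]]]'
python3 -m crank '[[[0,0,0,0,0],[0,0,0,0,0],[0,0,0,0,0],[0,0,0,0,0],[0,0,0,0,0],[0,0,0,0,0],[0,0,0,0,0],[0,0,0,0,0],[0,0,0,0,0],[0,0,0,0,0]]]'
```

```text
time: 6.35
tool_pos: [462.1, 53.2, -31.6]
tcp_rot: [3.141, 0.0, 2.007]
contact_force: [-0.5, -0.1, 0.1]
grip_width: 91.8
finger_force: 0.0
time: 7.35
tool_pos: [462.0, 53.3, -31.8]
tcp_rot: [3.141, 0.0, 2.007]
contact_force: [0.6, 1.1, 3.8]
grip_width: 57.4
finger_force: 30.0
```

```bash
python3 -m crank '[[[0.8,0,0,0,0],[0.8,0,0,0,0],[0.8,0,0,0.2,0],[0.8,0,0,0.4,0],[0.8,0,0,0.5,0],[0.8,0,0,0.5,0],[0,0,0,0.5,0],[0,0,0,0.5,0],[0,0,0,0.5,0],[0,0,0,0.5,0]]]'
python3 -m crank '[[[0,0,0,0,0],[0,0,0,0,0],[0,0,0,0,0],[0,0,0,0,0],[0,0,0,-0.2,0],[0,0,0,-0.5,0],[0,0,0,-0.9,0],[0,0,0,-1.4,0],[0,0,0,-2,0],[0,0,0,-2.6,0]]]'
```

```text
time: 8.35
tool_pos: [461.8, 53.3, -36.9]
tcp_rot: [3.141, 0.0, 2.007]
contact_force: [0.8, 0.7, -0.6]
grip_width: 57.5
finger_force: 30.0
time: 9.35
tool_pos: [461.7, 53.2, -10.4]
tcp_rot: [3.141, 0.0, 2.007]
contact_force: [0.2, 0.1, -2.6]
grip_width: 57.2
finger_force: 30.0
```

```bash
python3 - <<'E'
from h import *
for n,nm in(("t0","top"),("s0","scene")):
    z=np.load(f"pics/{n}.npz");C=cloud(nm,z["d"],z["W"])
    m=(C[...,2]>74)&(C[...,2]<120)&(C[...,0]>380)&(C[...,0]<700)&(C[...,1]<-200)&(C[...,1]>-470)
    l=cv2.connectedComponentsWithStats(m.astype(np.uint8));m=l[1]==1+l[2][1:,4].argmax()
    q=C[m].astype(np.float32);rc=cv2.minAreaRect(np.ascontiguousarray(q[:,:2]));print(nm,np.round(rc[0]+rc[1]+(rc[2],),1),cv2.boxPoints(rc).round().tolist())
    for pc in((1,99),):print(np.percentile(q[:,:2],pc,axis=0).round())
    # rib : z>104
    k=m&(C[...,2]>103);print("rib",C[k].mean(0).round(1),np.percentile(C[k],[5,95],axis=0).round().tolist(),k.sum())
# dark tub interior contour in top picture -> inner floor corners on z=20 / rim on 84
z=np.load("pics/t0.npz");p,W=z["p"],z["W"];C=cloud("top",z["d"],W)
m=((C[...,2]>8)&(C[...,2]<35)&(p.max(2)<80)&(C[...,0]>450)&(C[...,0]<700)&(C[...,1]<-230)&(C[...,1]>-450)).astype(np.uint8)
m=cv2.morphologyEx(m,cv2.MORPH_OPEN,np.ones((3,3)))
c=max(cv2.findContours(m,0,2)[0],key=cv2.contourArea);b=cv2.boxPoints(cv2.minAreaRect(c));print("floor",onplane("top",b,20,W).round(1).tolist())
q=C[m>0];print(np.median(q[:,2]))
go(461,53,120,115)
E
python3 -m crank '[[[0,0,0,-1,0],[0,0,0,-2.2,0],[0,0,0,-3.5,0],[0,0,0,-5,0],[0,0,0,-6.7,0],[0,0,0,-8.4,0],[0,0,0,-10,0],[0,0,0,-11.5,0],[0,0,0,-12.5,0],[0,0,0,-13,0]]]'
python3 - <<'E'
from h import *
go(430,-150,120,92.2)
E
```

```text
top [ 545.6 -341.7  235.2  190.5    1.8] [[425.0, -250.0], [431.0, -441.0], [666.0, -433.0], [660.0, -243.0]]
[[ 428. -437.]
 [ 662. -247.]]
rib [ 464.5 -355.9  112.4] [[448.0, -361.0, 105.0], [480.0, -352.0, 116.0]] 57
scene [ 542.3 -343.4  237.5  189.6    2.1] [[420.0, -253.0], [427.0, -443.0], [664.0, -434.0], [657.0, -244.0]]
[[ 423. -440.]
 [ 658. -251.]]
rib [ 460.  -357.6  110. ] [[445.0, -361.0, 104.0], [477.0, -353.0, 113.0]] 103
floor [[657.7, -265.3, 20.0], [662.2, -437.1, 20.0], [512.7, -435.6, 20.0], [509.2, -266.1, 20.0]]
20.400569926408252
shift cm [ 1.000e-02 -7.000e-02 -1.304e+01] turn -0.0 | from [461.7  53.2 -10.4] 115.0
time: 10.35
tool_pos: [462.0, 53.2, 120.2]
tcp_rot: [3.14, 0.001, 2.007]
contact_force: [0.3, -0.9, -1.9]
grip_width: 57.6
finger_force: 30.0
shift cm [-17.07 -11.48   0.02] turn 22.8 | from [462.   53.2 120.2] 115.0
```

```bash
python3 -m crank '[[[0,-0.6,-0.4,0,1],[0,-2,-1.4,0,3],[0,-4,-2.7,0,5.5],[0,-6.2,-4.2,0,8.5],[0,-8.5,-5.7,0,11.5],[0,-10.8,-7.3,0,14.5],[0,-13,-8.8,0,17.5],[0,-15,-10.1,0,20],[0,-16.4,-11,0,22],[0,-17.1,-11.5,0,22.8]]]'
python3 - <<'E'
from h import *
c,s=np.cos(np.radians(2)),np.sin(np.radians(2));x,y=36+15,-52
print(545+c*x-s*y,-342+s*x+c*y)
go(545+c*x-s*y,-342+s*x+c*y,120,92)
E
```

```text
time: 11.35
tool_pos: [428.7, -151.8, 118.3]
tcp_rot: [-3.14, -0.001, 1.605]
contact_force: [0.1, 0.3, -1.9]
grip_width: 57.3
finger_force: 30.0
597.783706006504 -392.18844867316545
shift cm [-24.61  16.06  -0.21] turn -0.0 | from [ 428.7 -151.8  118.3] 92.0
```

```bash
python3 -m crank '[[[0,-1,0.6,0,0],[0,-3,2,0,0],[0,-6,4,0,0],[0,-9.5,6.2,0,0],[0,-13,8.5,0,0],[0,-16.5,10.8,0,0],[0,-19.5,12.8,0,0],[0,-22,14.4,-0.2,0],[0,-23.8,15.5,-0.2,0],[0,-24.6,16.1,-0.2,0]]]'
python3 -m crank '[[[0,0,0,0,0],[0,0,0,0.5,0],[0,0,0,1,0],[0,0,0,1.5,0],[0,0,0,2,0],[0,0,0,2,0],[0,0,0,2,0],[0,0,0,2,0],[0,0,0,2,0],[0,0,0,2,0]]]'
python3 - <<'E'
from h import *
for n in("scene","wrist"):snap(n,n[0]+"4")
a=cv2.imread("pics/s4.png")[100:345,280:520];b=cv2.imread("pics/w4.png")
b=cv2.resize(b,(560,350));a=cv2.resize(a,(240,245))
o=np.zeros((350,800,3),np.uint8);o[:,:560]=b;o[:245,560:]=a;cv2.imwrite("pics/v4.png",o)
z=np.load("pics/w4.npz");C=cloud("wrist",z["d"],z["W"])
for v in range(20,260,24):print(v,[C[v,u].round().astype(int).tolist() for u in(120,180,250,310,380,450,510)])
E
```

```text
time: 12.35
tool_pos: [600.7, -391.3, 119.4]
tcp_rot: [-3.141, -0.001, 1.609]
contact_force: [0.4, 0.2, -2.8]
grip_width: 57.5
finger_force: 30.0
time: 13.35
tool_pos: [599.9, -390.2, 101.2]
tcp_rot: [3.141, 0.0, 1.609]
contact_force: [-0.3, 0.1, -2.2]
grip_width: 57.5
finger_force: 30.0
20 [[474, -264, 88], [502, -257, 61], [550, -256, 59], [592, -254, 60], [641, -253, 62], [714, -234, 1], [768, -231, 0]]
44 [[473, -278, 89], [502, -274, 66], [543, -264, 21], [592, -262, 19], [650, -261, 22], [717, -253, 0], [772, -250, 0]]
68 [[472, -293, 89], [502, -290, 68], [543, -283, 21], [593, -281, 20], [652, -279, 19], [720, -273, 0], [776, -270, 1]]
92 [[470, -307, 90], [503, -306, 73], [542, -302, 20], [594, -301, 20], [653, -298, 24], [723, -294, 1], [790, -290, -16]]
116 [[467, -323, 89], [504, -322, 77], [542, -322, 20], [595, -321, 20], [653, -318, 32], [727, -316, 1], [785, -313, 0]]
140 [[466, -339, 89], [504, -338, 81], [542, -343, 21], [595, -341, 20], [654, -337, 38], [730, -338, 0], [789, -335, 0]]
164 [[474, -352, 107], [504, -355, 84], [541, -365, 20], [596, -363, 21], [655, -357, 43], [734, -361, 0], [1299, -475, -759]]
188 [[465, -371, 95], [503, -372, 84], [541, -388, 20], [597, -385, 21], [655, -376, 51], [738, -386, 0], [1319, -561, -760]]
212 [[462, -389, 94], [501, -391, 84], [541, -411, 22], [597, -360, 163], [656, -395, 56], [742, -411, 1], [1340, -652, -759]]
236 [[458, -408, 93], [500, -409, 87], [565, -381, 146], [597, -366, 177], [656, -414, 63], [747, -438, 1], [1362, -747, -760]]
```

View pics/v4.png

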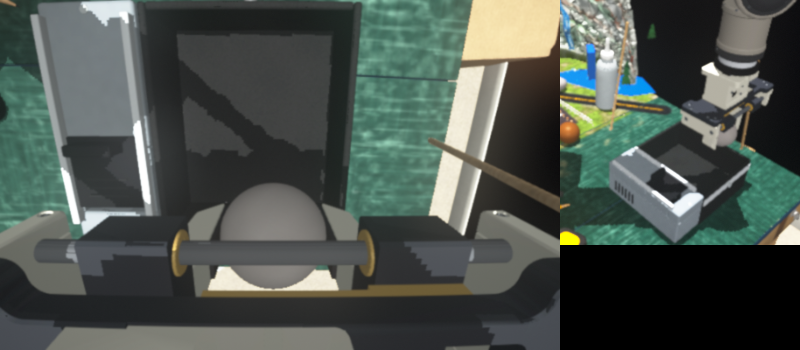

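View: the stone is held cleanly between the fingers (wrist ~(275,235)) over the right part of the tub. Inner walls are at x≈505–655, and the left one at y≈-254.5. Lowering.

```bash
python3 -m crank '[[[0,0,-0.2,0.7,0],[0,0,-0.4,2,0],[0,0,-0.4,3.5,0],[0,0,-0.4,5,0],[0,0,-0.4,6.5,0],[0,0,-0.4,8,0],[0,0,-0.4,9.3,0],[0,0,-0.4,10.2,0],[0,0,-0.4,10.6,0],[0,0,-0.4,10.7,0]]]'
python3 -m crank '[[[0,0,0,0.1,0],[0,0,0,0.2,0],[0,0,0,0.3,0],[0,0,0,0.4,0],[0,0,0,0.5,0],[0,0,0,0.6,0],[0,0,0,0.7,0],[0,0,0,0.8,0],[0,0,0,0.8,0],[0,0,0,0.8,0]]]'
```

```text
time: 14.45
tool_pos: [595.7, -390.2, -6.4]
tcp_rot: [-3.141, -0.0, 1.609]
contact_force: [0.6, 0.1, -1.3]
grip_width: 57.4
finger_force: 30.0
time: 15.45
tool_pos: [595.8, -390.2, -14.0]
tcp_rot: [3.142, -0.0, 1.609]
contact_force: [0.0, -0.1, -2.1]
grip_width: 57.7
finger_force: 30.0
```

```bash
python3 -m crank '[[[0,0,0,0.05,0],[0,0,0,0.1,0],[0,0,0,0.15,0],[0,0,0,0.2,0],[0,0,0,0.25,0],[0,0,0,0.3,0],[0,0,0,0.35,0],[0,0,0,0.35,0],[0,0,0,0.35,0],[0,0,0,0.35,0]]]'
```

```text
time: 16.45
tool_pos: [595.8, -390.2, -17.5]
tcp_rot: [3.142, -0.0, 1.609]
contact_force: [-1.0, -0.1, -2.6]
grip_width: 57.5
finger_force: 30.0
```

```bash
python3 -m crank '[[[0,0,0,0.05,0],[0,0,0,0.1,0],[0,0,0,0.15,0],[0,0,0,0.2,0],[0,0,0,0.2,0],[0,0,0,0.2,0],[0,0,0,0.2,0],[0,0,0,0.2,0],[0,0,0,0.2,0],[0,0,0,0.2,0]]]'
python3 -c "
from h import *
print(np.mean([bot.get_obs()['contact_force'] for _ in range(5)],0))"
```

```text
time: 17.45
tool_pos: [595.8, -390.3, -19.4]
tcp_rot: [3.141, 0.0, 1.609]
contact_force: [-0.4, 1.0, 0.6]
grip_width: 57.4
finger_force: 30.0
[-0.42739378  1.0275104   0.62626649]
```

```bash
python3 -m crank '[[[0.66,0,0,0,0],[0.7,0,0,0,0],[0.74,0,0,0,0],[0.74,0,0,0,0],[0.74,0,0,0,0],[0.74,0,0,-0.5,0],[0.74,0,0,-1.5,0],[0.74,0,0,-3,0],[0.74,0,0,-5,0],[0.74,0,0,-7.5,0]]]'
python3 -m crank '[[[0.74,0,0,-3,0],[0.74,0,0,-6,0],[1,0,0,-8,0],[1,0,0,-9,0],[1,0,0,-9,0],[1,0,0,-9,0],[1,0,0,-9,0],[1,0,0,-9,0],[1,0,0,-9,0],[1,0,0,-9,0]]]'
python3 - <<'E'
from h import *
p,d,W=snap("wrist","w5");C=cloud("wrist",d,W);snap("top","t5")
q=C[(np.hypot(C[...,0]-596,C[...,1]+390)<32)&(C[...,2]>30)&(C[...,2]<80)];print(len(q),q[q[:,2]>np.percentile(q[:,2],85)].mean(0))
o=bot.get_obs();print(o["tool_pos"],o["contact_force"])
go(430,-150,120,92);go(430,60,150,130)
E
```

```text
time: 18.45
tool_pos: [596.2, -390.0, 56.9]
tcp_rot: [3.141, 0.0, 1.609]
contact_force: [0.7, -0.2, 0.6]
grip_width: 67.9
finger_force: 0.0
time: 19.45
tool_pos: [595.7, -390.1, 145.0]
tcp_rot: [-3.141, -0.001, 1.609]
contact_force: [-0.6, -0.3, -0.0]
grip_width: 91.6
finger_force: 0.0
2767 [ 594.22090908 -389.75717366   67.83358493]
[ 595.75043276 -390.19729851  145.27833397] [ 0.57445076 -0.09957862  0.60870107]
shift cm [ 24.63 -15.65   2.54] turn 0.2 | from [ 595.8 -390.2  145.3] 92.2
shift cm [ 45.62 -14.86  -0.46] turn -37.8 | from [ 595.8 -390.2  145.3] 92.2
```

```bash
python3 -m crank '[[[1,1.5,-1,0,0],[1,5,-3.2,0,0],[1,9,-5.8,0,0],[1,13,-8.4,0,0],[1,17,-11,0,0],[1,21,-13.5,0,0],[1,24.6,-15.6,0,0],[1,29,-15.6,0,-4],[1,33,-15.6,0,-10],[1,36,-15.6,0,-16]]]'
python3 - <<'E'
from h import *
go(440,70,150,153);go(563,188,140,153)
E
```

```text
time: 20.55
tool_pos: [425.8, -34.4, 146.0]
tcp_rot: [3.141, 0.0, 1.893]
contact_force: [0.9, -0.7, 0.8]
grip_width: 91.7
finger_force: 0.0
shift cm [ 9.46  4.65 -0.4 ] turn -44.6 | from [425.8 -34.4 146. ] 108.4
shift cm [16.76 20.05  0.62] turn -44.6 | from [425.8 -34.4 146. ] 108.4
```

```bash
python3 -m crank '[[[1,2,1,0,-4],[1,5,2.3,0,-10],[1,8,3.8,0,-17],[1,9.8,5.8,0,-24],[1,11.2,8.5,0,-31],[1,12.6,11.5,0,-38],[1,14,14.5,0.3,-44],[1,15.4,17.3,0.6,-44.6],[1,16.4,19.3,0.6,-44.6],[1,16.8,20,0.6,-44.6]]]'
python3 - <<'E'
from st import *
stone("wrist","w6",21,(564,188))
o=bot.get_obs();print(o["tool_pos"],o["tcp_rot"])
E
```

```text
time: 21.55
tool_pos: [564.9, 187.0, 139.2]
tcp_rot: [3.141, 0.0, 2.668]
contact_force: [-0.1, -1.0, 0.9]
grip_width: 91.3
finger_force: 0.0
wrist px (313.0839538574219, 180.88320922851562) world ell c [563.1 188.4] axes [51.8 84. ] ang(minor dir) 65.9 top z 45.3 toppt [562.5 188.5  45. ]
[564.83611575 186.97441122 139.19746134] [3.14096318e+00 2.05813765e-04 2.66747581e+00]
```

```bash
python3 - <<'E'
from h import *
go(563,188.4,-37.3,155.9)
E
```

```text
shift cm [ 0.23  0.03 17.65] turn -3.1 | from [564.8 187.  139.2] 152.8
```

```bash
python3 -m crank '[[[1,0.23,0,2,-3.1],[1,0.23,0,5,-3.1],[1,0.23,0,8,-3.1],[1,0.23,0,11,-3.1],[1,0.23,0,13.5,-3.1],[1,0.23,0,15.3,-3.1],[1,0.23,0,16.5,-3.1],[1,0.23,0,17.1,-3.1],[1,0.23,0,17.4,-3.1],[1,0.23,0,17.6,-3.1]]]'
python3 -m crank '[[[0,0,0,0,0],[0,0,0,0,0],[0,0,0,0,0],[0,0,0,0,0],[0,0,0,0,0],[0,0,0,0,0],[0,0,0,0,0],[0,0,0,0,0],[0,0,0,0,0],[0,0,0,0,0]]]'
```

```text
time: 22.6
tool_pos: [562.4, 186.6, -35.8]
tcp_rot: [3.141, 0.001, 2.72]
contact_force: [1.2, -0.3, 0.7]
grip_width: 92.0
finger_force: 0.0
time: 23.6
tool_pos: [562.3, 186.9, -36.2]
tcp_rot: [3.141, 0.001, 2.72]
contact_force: [1.5, 2.1, 2.3]
grip_width: 49.5
finger_force: 30.0
```

```bash
python3 -m crank '[[[0,0,0,-0.2,0],[0,0,0,-0.5,0],[0,0,0,-1,0],[0,0,0,-1.8,0],[0,0,0,-3,0],[0,0,0,-4.5,0],[0,0,0,-6.3,0],[0,0,0,-8.3,0],[0,0,0,-10.5,0],[0,0,0,-12.8,0]]]'
python3 - <<'E'
from h import *
go(564,188,125,155.9);go(440,70,125,130);go(430,0,125,115)
E
```

```text
time: 24.6
tool_pos: [561.6, 186.6, 93.3]
tcp_rot: [3.141, 0.0, 2.72]
contact_force: [0.2, 1.1, -1.5]
grip_width: 50.0
finger_force: 30.0
shift cm [-0.16  0.23 -3.17] turn -0.0 | from [561.6 186.6  93.3] 155.9
shift cm [  6.34 -15.61  -3.18] turn 25.9 | from [561.6 186.6  93.3] 155.9
shift cm [  4.39 -22.41  -3.18] turn 40.9 | from [561.6 186.6  93.3] 155.9
```

```bash
python3 -m crank '[[[0,0.4,-0.8,-1,1],[0,1.3,-2.6,-2,3],[0,2.6,-5.4,-3,7],[0,4,-8.6,-3.2,12],[0,5.4,-12,-3.2,17],[0,6.3,-15.4,-3.2,23],[0,5.7,-18.2,-3.2,29],[0,5,-20.6,-3.2,35],[0,4.5,-22,-3.2,39],[0,4.4,-22.4,-3.2,40.9]]]'
python3 - <<'E'
from h import *
go(430,-150,125,92)
E
```

```text
time: 25.6
tool_pos: [429.3, -1.1, 123.7]
tcp_rot: [-3.141, 0.0, 2.002]
contact_force: [-0.3, 0.2, -2.0]
grip_width: 49.8
finger_force: 30.0
shift cm [-13.56  -6.16  -0.13] turn 22.7 | from [429.3  -1.1 123.7] 114.7
```

```bash
python3 -m crank '[[[0,-0.8,-0.4,0,1.5],[0,-2.5,-1.1,0,4],[0,-4.5,-2,0,7.5],[0,-6.5,-3,0,11],[0,-8.5,-3.9,0,14.5],[0,-10.3,-4.7,0,17.5],[0,-11.8,-5.4,0,20],[0,-12.8,-5.8,0,22],[0,-13.4,-6.1,0,22.7],[0,-13.6,-6.2,0,22.7]]]'
python3 - <<'E'
from h import *
go(598,-306.5,125,92)
E
```

```text
time: 26.6
tool_pos: [431.3, -149.4, 123.4]
tcp_rot: [-3.141, -0.0, 1.611]
contact_force: [-0.1, 0.3, -2.0]
grip_width: 49.7
finger_force: 30.0
shift cm [-16.36  16.03  -0.16] turn 0.3 | from [ 431.3 -149.4  123.4] 92.3
```

```bash
python3 -m crank '[[[0,-0.8,0.8,0,0],[0,-2.4,2.4,0,0],[0,-4.5,4.4,0,0],[0,-7,6.8,0,0],[0,-9.5,9.3,0,0],[0,-12,11.7,0,0],[0,-14,13.7,0,0],[0,-15.4,15.1,0,0],[0,-16.2,15.8,0,0.3],[0,-16.4,16,0,0.3]]]'
python3 -m crank '[[[0,0,0,0,0],[0,0,0,0,0],[0,0,0,0.5,0],[0,0,0,1,0],[0,0,0,1.5,0],[0,0,0,1.5,0],[0,0,0,1.5,0],[0,0,0,1.5,0],[0,0,0,1.5,0],[0,0,0,1.5,0]]]'
python3 - <<'E'
from h import *
p,d,W=snap("wrist","w7");C=cloud("wrist",d,W)
T=np.array(bot.calibration("wrist")["tool_from_camera"]);CT=cloud("wrist",d,T)
s=(abs(CT[...,1])<26)&(abs(CT[...,0])<60)&(CT[...,2]>-75)&(CT[...,2]<30);s[270:]=False
q=C[s];print("stone pts",len(q),np.percentile(q,[1,50,99],axis=0).round(1).tolist())
go(598,-306.5,-6,92)
t=np.load("pics/w5.npz");C5=cloud("wrist",t["d"],t["W"]);k=C5[(abs(C5[...,0]-590)<25)&(C5[...,1]>-275)&(C5[...,1]<-240)&(C5[...,2]>25)&(C5[...,2]<78)];print("left wall y",np.percentile(k[:,1],[5,50,95]))
E
```

```text
time: 27.6
tool_pos: [598.7, -307.2, 122.5]
tcp_rot: [-3.141, -0.0, 1.606]
contact_force: [0.6, 0.2, -2.5]
grip_width: 49.6
finger_force: 30.0
time: 28.6
tool_pos: [597.8, -306.9, 108.7]
tcp_rot: [3.141, 0.0, 1.605]
contact_force: [0.6, 0.2, -1.8]
grip_width: 49.6
finger_force: 30.0
stone pts 5188 [[572.1, -301.5, 80.8], [596.4, -277.3, 177.3], [622.9, -248.4, 183.6]]
shift cm [ 0.03  0.02 11.47] turn -0.0 | from [ 597.7 -306.8  108.7] 92.0
left wall y [-255.63747355 -254.637      -245.18510261]
```

View pics/w7.png

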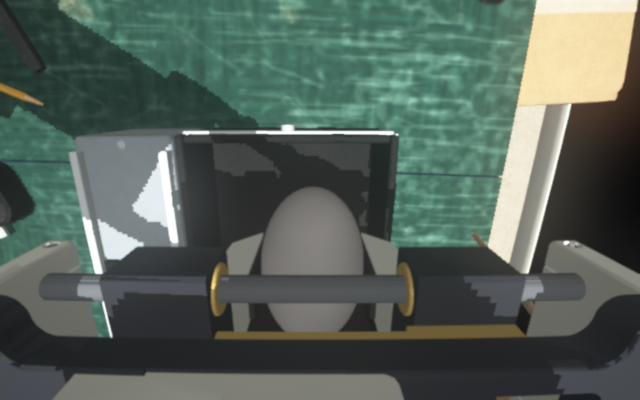

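The oval is held level at (312,260), with its long axis along the tub's y. A quick check of its nose against the wall at y -254.6.

```bash
python3 - <<'E'
from h import *
t=np.load("pics/w7.npz");C=cloud("wrist",t["d"],t["W"])
for v in range(186,262,8):print(v,C[v,312].round(1),C[v,290].round(1))
E
```

```text
186 [ 596.8 -302.8   18.5] [ 575.7 -303.4   18.9]
194 [ 595.5 -267.4  172.9] [ 575.8 -311.5   18.7]
202 [ 595.6 -270.1  176.3] [ 585.7 -271.5  172.9]
210 [ 595.7 -272.7  179.5] [ 586.  -273.6  178. ]
218 [ 595.8 -276.   180.7] [ 586.2 -276.7  179.7]
226 [ 595.9 -278.7  183.4] [ 586.4 -279.6  181.9]
234 [ 596.  -281.4  185.6] [ 586.6 -282.3  184.3]
242 [ 596.1 -284.8  186.4] [ 586.6 -286.   184.5]
250 [ 594.2 -229.6  306.9] [ 586.8 -289.2  185.7]
258 [ 596.3 -291.2  188.6] [ 586.9 -292.2  187.2]
```

```bash
python3 -m crank '[[[0,0,0,0.7,0],[0,0,0,2,0],[0,0,0,3.5,0],[0,0,0,5,0],[0,0,0,6.6,0],[0,0,0,8.2,0],[0,0,0,9.6,0],[0,0,0,10.6,0],[0,0,0,11.2,0],[0,0,0,11.4,0]]]'
python3 -m crank '[[[0,0,0,0.1,0],[0,0,0,0.2,0],[0,0,0,0.3,0],[0,0,0,0.4,0],[0,0,0,0.5,0],[0,0,0,0.6,0],[0,0,0,0.7,0],[0,0,0,0.8,0],[0,0,0,0.8,0],[0,0,0,0.8,0]]]'
```

```text
time: 29.65
tool_pos: [597.5, -306.6, -6.3]
tcp_rot: [-3.141, -0.001, 1.605]
contact_force: [-0.3, 0.6, -2.6]
grip_width: 49.6
finger_force: 30.0
time: 30.65
tool_pos: [597.7, -306.8, -13.5]
tcp_rot: [3.142, -0.0, 1.605]
contact_force: [-0.3, 0.2, -2.4]
grip_width: 50.0
finger_force: 30.0
```

```bash
python3 -m crank '[[[0,0,0,0.05,0],[0,0,0,0.1,0],[0,0,0,0.15,0],[0,0,0,0.2,0],[0,0,0,0.25,0],[0,0,0,0.3,0],[0,0,0,0.35,0],[0,0,0,0.4,0],[0,0,0,0.4,0],[0,0,0,0.4,0]]]'
```

```text
time: 31.65
tool_pos: [597.7, -306.7, -17.5]
tcp_rot: [3.142, -0.0, 1.605]
contact_force: [-0.3, -0.3, -2.3]
grip_width: 49.6
finger_force: 30.0
```

```bash
python3 -m crank '[[[0,0,0,0.05,0],[0,0,0,0.1,0],[0,0,0,0.15,0],[0,0,0,0.2,0],[0,0,0,0.25,0],[0,0,0,0.25,0],[0,0,0,0.25,0],[0,0,0,0.25,0],[0,0,0,0.25,0],[0,0,0,0.25,0]]]'
```

```text
time: 32.65
tool_pos: [597.7, -306.8, -19.9]
tcp_rot: [3.141, 0.0, 1.605]
contact_force: [-0.5, 0.1, 0.5]
grip_width: 49.6
finger_force: 30.0
```

```bash
python3 -m crank '[[[0.56,0,0,0,0],[0.6,0,0,0,0],[0.66,0,0,0,0],[0.68,0,0,0,0],[0.68,0,0,0,0],[0.68,0,0,-0.5,0],[0.68,0,0,-1.5,0],[0.68,0,0,-3,0],[0.68,0,0,-5,0],[0.68,0,0,-7.5,0]]]'
python3 - <<'E'
from h import *
go(455,-250,110,92)
E
```

```text
time: 33.65
tool_pos: [598.3, -306.7, 56.6]
tcp_rot: [3.14, 0.0, 1.606]
contact_force: [0.7, -0.1, 0.4]
grip_width: 62.8
finger_force: 0.0
shift cm [  6.16 -14.12  -5.36] turn -0.0 | from [ 598.3 -306.7   56.6] 92.0
```

```bash
python3 -m crank '[[[0.68,0,0,-3,0],[0.5,0,0,-6,0],[0,-0.5,-1,-8,0],[0,-2,-3,-9,0],[0,-4,-5.5,-9,0],[0,-6,-8,-9,0],[0,-7.5,-10.5,-9,0],[0,-8.7,-12.3,-9,0],[0,-9,-13.2,-9,0],[0,-9,-13.2,-9,0]]]'
python3 - <<'E'
from h import *
p,d,W=snap("wrist","w8");C=cloud("wrist",d,W);o=bot.get_obs();print(o["tool_pos"],o["grip_width"])
k=(C[...,2]>104)&(C[...,2]<120)&(abs(C[...,0]-465)<40)&(abs(C[...,1]+360)<40);q=C[k];print("rib",len(q),q.mean(0).round(1),np.percentile(q,[3,97],axis=0).round(1).tolist())
k=(C[...,2]>90)&(C[...,2]<100)&(abs(C[...,0]-465)<60)&(abs(C[...,1]+360)<60);print(np.percentile(C[k],[2,98],axis=0).round(1).tolist())
p,d,W=snap("top","t8");C=cloud("top",d,W)
for n,c in(("round",(595,-390)),("oval",(598,-308))):
    q=C[(np.hypot(C[...,0]-c[0],C[...,1]-c[1])<45)&(C[...,2]>30)&(C[...,2]<80)]
    if len(q):print(n,len(q),np.percentile(q,[2,50,98],axis=0).round().tolist())
E
```

```text
time: 34.65
tool_pos: [468.7, -401.9, 146.2]
tcp_rot: [3.14, 0.001, 1.604]
contact_force: [0.4, 0.5, 1.2]
grip_width: 0.5
finger_force: 0.0
[ 469.45370649 -401.27177418  145.97755958] 0.34320521348335764
rib 614 [ 462.4 -356.5  112.9] [[445.8, -361.2, 108.9], [478.9, -352.3, 114.9]]
[[428.1, -412.5, 91.1], [497.0, -305.3, 97.5]]
round 426 [[571.0, -430.0, 35.0], [595.0, -389.0, 59.0], [623.0, -362.0, 75.0]]
oval 406 [[575.0, -342.0, 41.0], [597.0, -303.0, 55.0], [621.0, -267.0, 63.0]]
```

View pics/w8.png

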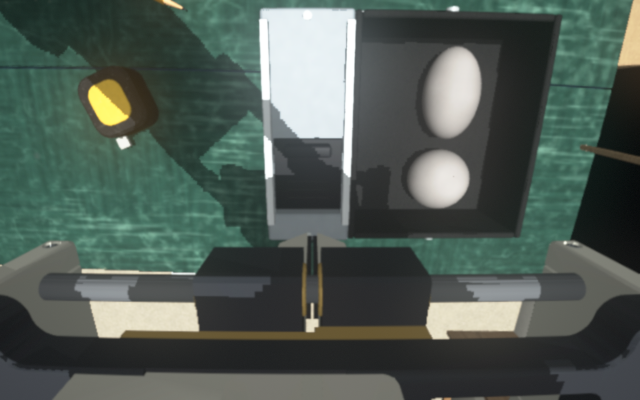

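Wrist view: both stones lie side by side in the tub, round at (437,180) and oval at (451,92). The cover rib is at (317,150), measured at (462.5,-356.8) with its top at 113. Next I lower the closed fingers on its -y side and push.

```bash
python3 - <<'E'
from h import *
go(463.5,-382,60.5,92);go(463.2,-371,60,92);go(461,-316,60,92)
E
```

```text
shift cm [ 1.91 -0.58  8.52] turn -0.0 | from [ 469.8 -400.9  145.7] 92.0
shift cm [ 3.01 -0.57  8.57] turn -0.0 | from [ 469.8 -400.9  145.7] 92.0
shift cm [ 8.52 -0.6   8.56] turn -0.0 | from [ 469.8 -400.9  145.7] 92.0
```

```bash
python3 -m crank '[[[0,0.5,-0.3,1.5,0],[0,1.2,-0.5,3.5,0],[0,1.9,-0.6,5.5,0],[0,1.9,-0.6,7,0],[0,1.9,-0.6,8,0],[0,1.9,-0.6,8.5,0],[0,1.9,-0.6,8.5,0],[0,2.4,-0.6,8.5,0],[0,3,-0.6,8.5,0],[0,3.5,-0.6,8.5,0]]]'
python3 -m crank '[[[0,0.5,0,0,0],[0,1,0,0,0],[0,1.5,0,0,0],[0,2,0,0,0],[0,2.5,0,0,0],[0,3,0,0,0],[0,3.5,0,0,0],[0,3.9,0,0,0],[0,4.2,0,0,0],[0,4.2,0,0,0]]]'
```

```text
time: 35.75
tool_pos: [462.1, -366.5, 60.7]
tcp_rot: [3.14, 0.001, 1.605]
contact_force: [0.8, -1.5, 1.1]
grip_width: 0.5
finger_force: 0.8
time: 36.75
tool_pos: [460.0, -323.8, 59.9]
tcp_rot: [-3.141, -0.001, 1.606]
contact_force: [-0.3, -0.2, 0.2]
grip_width: 0.5
finger_force: 0.0
```

```bash
python3 -m crank '[[[0,0.2,0,0,0],[0,0.4,0,0,0],[0,0.6,0,0,0],[0,0.7,0,0,0],[0,0.8,0,0,0],[0,0.9,0,0,0],[0,1,0,0,0],[0,1.05,0,0,0],[0,1.1,0,0,0],[0,1.15,0,0,0]]]'
python3 - <<'E'
from h import *
p,d,W=snap("top","t9");C=cloud("top",d,W)
p,d,W=snap("wrist","w9");C=cloud("wrist",d,W)
k=(C[...,2]>106)&(C[...,2]<118)&(abs(C[...,0]-461)<22)&(C[...,1]>-320)&(C[...,1]<-270);q=C[k];print("rib",len(q),np.percentile(q,[3,50,97],axis=0).round(1).tolist() if len(q) else 0)
E
```

```text
time: 37.75
tool_pos: [460.1, -319.8, 60.0]
tcp_rot: [3.14, 0.011, 1.605]
contact_force: [-1.8, -26.6, -12.3]
grip_width: 0.5
finger_force: 12.9
rib 1688 [[443.9, -310.2, 107.2], [460.1, -304.0, 113.3], [477.0, -299.9, 116.7]]
```

```bash
python3 -m crank '[[[0,0.6,0,0,0],[0,0,0,0,0],[0,-1,0,0,0],[0,-2,0,-1,0],[0,-3,0,-3,0],[0,-4.5,0.2,-4.5,0],[0,-6.2,0.2,-6,0],[0,-7.5,0.2,-7,0],[0,-8.2,0.2,-7,0],[0,-8.2,0.2,-7,0]]]'
python3 - <<'E'
from h import *
p,d,W=snap("wrist","w10");C=cloud("wrist",d,W);o=bot.get_obs();print(o["tool_pos"],o["contact_force"])
k=(C[...,2]>106)&(C[...,2]<118)&(abs(C[...,0]-461)<22)&(C[...,1]>-330)&(C[...,1]<-270);q=C[k];print("rib",np.percentile(q,[3,50,97],axis=0).round(1).tolist())
z=np.load("pics/t9.npz")
p,d,W=snap("top","t10")
cv2.imwrite("pics/v10.png",np.hstack([cv2.resize(cv2.imread("pics/w10.png")[60:260,180:500],None,fx=1.6,fy=1.6),cv2.resize(cv2.imread("pics/t10.png")[150:260,370:470],(280,320))]))
go(465.5,-384.8,80,92)
E
```

```text
time: 38.85
tool_pos: [464.4, -395.0, 129.3]
tcp_rot: [-3.141, -0.001, 1.604]
contact_force: [-0.8, -0.6, 0.4]
grip_width: -0.1
finger_force: 0.0
[ 464.22593218 -394.14728093  128.93448917] [-0.8292271   0.80598278 -0.34297578]
rib [[444.0, -308.9, 111.6], [460.7, -305.0, 113.2], [477.4, -301.2, 114.5]]
shift cm [0.88 0.17 4.89] turn -0.0 | from [ 464.2 -393.8  128.9] 92.0
```

View pics/v10.png

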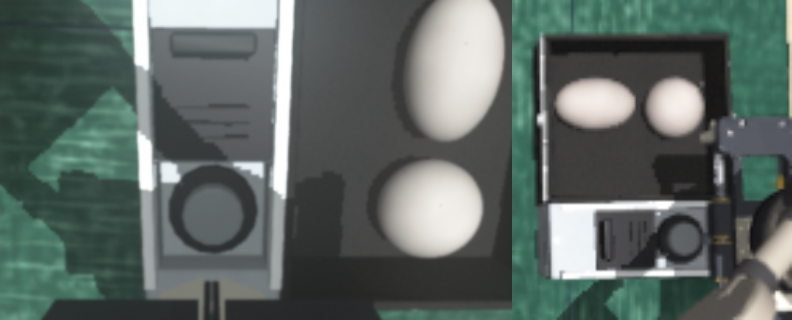

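The cover is fully aside and the button is uncovered, at crop (212,210), which is wrist pixel (312.5,191).

```bash
python3 - <<'E'
from h import *
z=np.load("pics/w10.npz");q=onplane("wrist",[(312.5,191)],86,z["W"])[0];C=cloud("wrist",z["d"],z["W"]);print(q.round(1),C[191,312].round(1),C[185:200,305:320,2].mean())
go(q[0],q[1],49,92)
E
```

```text
[ 463.4 -383.2   86. ] [ 463.  -383.2   86. ] 87.65633932195665
shift cm [ 1.05 -0.03  7.99] turn -0.0 | from [ 464.2 -393.8  128.9] 92.0
```

```bash
python3 -m crank '[[[0,0.5,0,1,0],[0,1,0,2.5,0],[0,1.05,0,4,0],[0,1.05,0,5.5,0],[0,1.05,0,6.8,0],[0,1.05,0,7.5,0],[0,1.05,0,7.8,0],[0,1.05,0,7.9,0],[0,1.05,0,7.9,0],[0,1.05,0,7.9,0]]]'
python3 -m crank '[[[0,0,0,0.1,0],[0,0,0,0.2,0],[0,0,0,0.3,0],[0,0,0,0.4,0],[0,0,0,0.5,0],[0,0,0,0.6,0],[0,0,0,0.7,0],[0,0,0,0.75,0],[0,0,0,0.8,0],[0,0,0,0.8,0]]]'
```

```text
time: 39.95
tool_pos: [464.6, -384.7, 51.6]
tcp_rot: [3.141, 0.001, 1.605]
contact_force: [-0.5, -0.6, -0.1]
grip_width: 0.2
finger_force: 0.0
time: 40.95
tool_pos: [464.3, -384.4, 43.1]
tcp_rot: [3.142, 0.0, 1.605]
contact_force: [-0.5, 1.3, 3.1]
grip_width: 0.2
finger_force: 1.7
```

```bash
python3 -m crank '[[[0,0,0,0.1,0],[0,0,0,0.2,0],[0,0,0,0.3,0],[0,0,0,0.4,0],[0,0,0,0.45,0],[0,0,0,0.5,0],[0,0,0,0.55,0],[0,0,0,0.55,0],[0,0,0,0.55,0],[0,0,0,0.55,0]]]'
```

```text
time: 41.95
tool_pos: [464.5, -384.6, 40.2]
tcp_rot: [3.141, 0.001, 1.605]
contact_force: [-6.4, 4.7, 21.9]
grip_width: 0.2
finger_force: 11.0
```

```bash
python3 -m crank '[[[0,0,0,-0.5,0],[0,0,0,-1.5,0],[0,0,0,-3,0],[0,0,0,-5,0],[0,0,0,-7.5,0],[0,0,0,-9.5,0],[0,-0.5,0,-11,0],[0,-0.8,0,-11.5,0],[0,-0.8,0,-11.5,0],[0,-0.8,0,-11.5,0]]]'
python3 - <<'E'
from h import *
p,d,W=snap("wrist","w11");C=cloud("wrist",d,W);o=bot.get_obs();print(o["tool_pos"],o["contact_force"])
k=(np.hypot(C[...,0]-463,C[...,1]+383)<10)&(C[...,2]>70)&(C[...,2]<100);print("button z",np.median(C[k],0),k.sum())
k=(C[...,2]>106)&(C[...,2]<118)&(abs(C[...,0]-461)<22)&(C[...,1]>-330)&(C[...,1]<-270);print("rib",np.median(C[k],0))
for c in((595,-390),(598,-308)):
    q=C[(np.hypot(C[...,0]-c[0],C[...,1]-c[1])<30)&(C[...,2]>30)&(C[...,2]<80)];print(q[:,2].max() if len(q) else None)
a=np.load("pics/t0.npz")["p"].astype(int);b=snap("top","t11")[0].astype(int)
for n,(u,v) in dict(bottle=(286,165),carton=(228,140),battery=(223,247)).items():print(n,abs(a-b)[v-14:v+14,u-14:u+14].mean())
E
```

```text
time: 42.95
tool_pos: [464.2, -392.0, 151.3]
tcp_rot: [-3.14, -0.002, 1.605]
contact_force: [-0.5, -0.1, 0.4]
grip_width: 0.4
finger_force: 0.0
[ 464.09989319 -391.83998776  151.15790184] [ 0.33968528  0.03137526 -0.09405427]
button z [ 463.00370779 -382.85117923   86.58246453] 395
rib [ 460.94632116 -304.81104448  113.10156787]
68.11966326274813
62.82127731425169
bottle 11.888605442176871
carton 4.98469387755102
battery 4.538265306122449
```

```bash
python3 - <<'E'
from h import *
for n in("t0","t11"):
    z=np.load(f"pics/{n}.npz");C=cloud("top",z["d"],z["W"]);q=C[(np.hypot(C[...,0]-628,C[...,1]-11)<60)&(C[...,2]>100)];print(n,len(q),q.mean(0).round(1))
bot.close_job()
E
```

```text
t0 449 [635.1  17.4 154.9]
t11 445 [635.   15.8 154.3]
the job is handed in; nothing more can be done
```

I handed the job in at about 43 s: both stones rest side by side in the tub, the cover is at its end stop, the start button was pressed to its stop and is up again, and the bottle, carton and battery look unmoved. No verdict came back, and the first grasp missed because the real fingertips sit about 41 mm behind the reported TCP.

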